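# Put the headshell back in its labelled compartment and tilt the bin shut

### The arm

A 6-joint arm with a two-finger parallel gripper is mounted at the origin on the work surface. World frame = base frame: x ahead of the robot, y to its left, z up, the work surface at z = 0. Lengths are in m, angles in rad, forces in N, time in s.
With the tool pointing down it reaches from about 0.225 to 0.875 m from the base axis. Payload 3.4 kg.
Tool frame: the origin (TCP) lies where the fingers leave the gripper's body, on its centre line; the fingertips stand 73 mm ahead of it and the grasp point (between the pads) lies 54 mm ahead of it (manip.pinch_z is the distance from the TCP to the grasp point, in m); z points along the fingers, y is the line along which they close (so a half turn about z gives the same grasp; the last joint's range is limited). The gripper opens to 85 mm and grips with 20 to 120 N. Pads are 22 mm wide; open, the fingers measure 114 mm over their backs; the gripper's body (76 mm by 85 mm) begins 54 mm behind the grasp point. The pads swing forward as they close: fully open they stand 13 mm farther back than shut.
Start: joints at [1.176, 0.276, 1.505, -0, 1.361, -0.121], TCP at [0.155, 0.554, 0.304] pointing down, gripper open.
Joint ranges: [-2.89, 2.89], [-0.75, 2.08], [0.22, 2.7], [-1.18, 4.32], [0.11, 2.71], [-2.7, 2.7]. Speed limits (rad/s): [2.57, 2.57, 3.14, 3.14, 3.14, 3.14].

### API

Orientations are given as a unit quaternion [w, x, y, z].
In Python, from rig import readout, imaging, manip gives the robot as it stands. The module is installed in compiled form; this text tells all that it offers.
- The arm moves only by the tool servo_tool, never from a script. Its argument "moves" is a list of rows, each an object with "dp": the shift along the tool's x, y, z in units of 0.2 m (1.0 is 0.2 m), a list of three; "delta_rot": the turn, a rotation vector about the tool's x, y, z in units of 0.1 rad (1.0 is 0.1 rad), a list of three; "fingers": the opening, from 0 (shut) to 1 (fully open). In form: [{"dp": [dx, dy, dz], "delta_rot": [wx, wy, wz], "fingers": fingers}, ...]. A call has 1 to 5 rows; each row shifts and turns the commanded pose from where the row before left it, along the tool's axes as they then stand; what a row does not reach is not made up. A row lasts 1/10 s, in which the tool goes at most 50 mm and 8.59 degrees, less where a joint would pass 70% of its speed; a pose out of reach is approached as far as the arm can. A call with a number of a shift or a turn outside -1 to 1 is refused whole. A call with a gripper value outside its range is refused whole. The fingers move at their own pace and stop on an object; "force" is the grip in N (left out, the last holds). Time passes only in rows, so rows that do not move let the fingers close. It gives the time, the measured TCP pose, the force, the opening and the grip force at its end, in the units of the state.
- readout.get_state(): the state, without advancing time (a new reading comes with each control period).
- imaging.get_image(name): name is "scene" or "side" or "wrist"; returns (picture, depth): 400x640x3 uint8, red, green, blue; 400x640 float32, m along the optical axis (not along the pixel's ray), 0 where there is no reading.
- imaging.calibration(name): a dict with "intrinsics" (3x3 intrinsics, pixels), "R" (3x3) and "t" (3): a world point X has camera coordinates R X + t; the wrist camera has in their place "hand_eye" (4x4, takes a point from camera to tool coordinates, whose origin is the TCP and whose axes are the flange's). Camera axes: x right, y down, z forward; pixel columns grow to the right and rows downward; lengths in m; the calibration is good to about 2 mm. A picture is of the moment at which its call begins: read the wrist's pose just before it. calibration takes no time and is no camera call.
- manip.sign_off(): hands the job in; it is judged then, once.
The state is a dict: "clock": time; "qpos": joint angles; "qd": joint speeds; "effort": joint torques, N m; "position": TCP position; "ee_rot": TCP orientation; "contact_force": force on the tool from outside, world axes, zero at the start; "moment": the same for the moment, N m; "width": finger opening in m; "gripper_force": force on a finger pad.
Only numpy, scipy, OpenCV 4.12 (cv2) and the standard library are available. Lean on these libraries where they do the work, as an engineer would, in place of code of your own. Each camera call takes 0.05 s, during which the arm holds its last target. There are 200 camera calls.

### The job

Put the black headshell back into its own compartment of the tilted-out bin: the one in line with the label whose colour matches the dot on the headshell. Set it down in there the way it stands now, cartridge down and lengthwise in the compartment, lowering it onto the floor rather than dropping it. Then tilt the bin fully shut, and leave the saucer, the level and the tweezer case where they are.

Things in the scene. Friction and masses are not known exactly. Their poses are not given: they have to be found in the camera images.
- headshell: Part to put away: matte black plate 50 (x) x 22 (y) x 8 mm, yellow dot on top, on a grey cartridge block 40 x 18 x 18 mm; 26 mm tall, about 30 g, standing on the cartridge. A collar, diameter 8 mm, sticks out 8 mm past the plate's +x end. Origin: centre of the underside; x lengthwise, z up. Grip the plate's sides (z 18 to 26 mm). Either end may face the bin's front.
- tray: Fixed beech cartridge cabinet, 200 mm wide, 210 mm tall. Origin: on the table under the bin's hinge line, mid-width; x into the cabinet (away from its front), y across, z up. Side panels (|y| 85 to 95 mm) from x = 45 mm back, low cheeks (|y| 81 to 95, 24 mm tall) from x = 10 mm; base board 8 mm thick. Drawer fronts above z = 100 mm at x = 42 mm, their two knobs reach x = 35 mm.
- deck_edge (a point): Middle of the lower front edge of the tray's top deck, which overhangs the bin: at x = 15 mm, z = 190 mm of the tray. The deck is 10 mm thick and 200 mm wide; between bin and deck the space in front of the drawer fronts is open. Axes as the tray's.
- bin (a joint): Tilt of the bin in rad: 0 is shut (front panel upright, floor level), growing as its top leans out to the tray's front (-x of the tray); starts between 0.5 and 0.7. The hinge line runs along the tray's y at x = 0, z = 14 mm of the tray. A stiff hinge holds the bin where it is left; push its front panel to shut it.
- bin_floor (a point): Middle of the bin floor's upper face, 42 mm behind the hinge line along the floor and 4 mm above it; axes turn with the bin: x along the floor, away from the front panel, y across, z out of it. Floor 84 mm long (x -42 to +42). Three lengthwise compartments, 42 mm wide, middles at y = -46, 0, +46 mm; dividers and rims 4 mm thick, 10 mm high above the floor.
- bin_panel_top (a point): Middle of the top edge of the front panel's outer face, same axes as bin_floor. The panel is 8 mm thick, 160 mm wide and 55 mm high above the hinge line; its outer face lies 8 mm in front of the hinge line.
- tag_yellow: Yellow label, 22 x 34 x 3 mm, on the front of the tray's top deck; its y in the tray's frame is that of the middle of its compartment (-46, 0 or +46 mm). Origin: centre of its underside, axes as the tray's. Labels change places from run to run.
- tag_red: Red label, same size, for another compartment.
- tag_blue: Blue label, same size, for another compartment.
- saucer: White porcelain saucer, diameter 116 mm, 18 mm high; origin: centre of its underside. Leave alone.
- level: Steel round spirit level, diameter 48 mm, 13 mm high; origin: centre of its underside. Leave alone.
- tweezer_case: Transparent plastic tweezer case, 120 (x) x 28 (y) x 16 mm; origin: centre of its underside. Leave alone.
Mind the look-alikes: they are no part of the job. What is shaped like the tray but green or orange is not meant.

How it is judged:
By the outcome, as a careful person would: the job done as asked, in the order asked, and still so for the second after the job is handed in, with the robot touching nothing.
It also fails if it takes over 51 s, if anything falls off the work surface, if the arm or the gripper's body presses on something with over 40 N, if the wrist force passes 120 N, or if a joint passes its speed limit or range.

## Working session

There is one attempt and no reset: what is moved stays moved. The work goes in short steps, Python scripts to look and compute and a tool call to move; the robot and the scene stay as the last step left them, time stands still between calls to the robot, and variables do not carry over. Pictures are saved under pics/ and viewed, at most 10 in all, crops included, and the job is handed in when it is done.

Besides the shell and the picture viewer there is one more tool, called after "Call:" by a JSON object that holds its "name" and its "arguments", one argument or row to a line. servo_tool: Moves the arm, as the interface text tells. Its arguments: {"type":"object","properties":{"moves":{"type":"array"},"force":{"type":"number"}},"required":["moves"]}

```bash
mkdir -p pics; cat > h.py <<'E'
import numpy as np, cv2
from rig import readout, imaging, manip
from scipy.spatial.transform import Rotation as Ro
def snap(n,f):
    s=readout.get_state(); p,d=imaging.get_image(n); c=imaging.calibration(n)
    K=np.array(c['intrinsics'])
    if n=='wrist':
        q=s['ee_rot']; R=Ro.from_quat([q[1],q[2],q[3],q[0]]).as_matrix()
        H=np.array(c['hand_eye']); T=np.eye(4); T[:3,:3]=R; T[:3,3]=s['position']; W=T@H
    else:
        W=np.eye(4); R=np.array(c['R']); W[:3,:3]=R.T; W[:3,3]=-R.T@np.array(c['t'])
    np.savez(f'pics/{f}.npz',p=p,d=d,K=K,W=W); cv2.imwrite(f'pics/{f}.png',p[:,:,::-1]); return p,d,K,W
def cloud(f):
    z=np.load(f'pics/{f}.npz'); d=z['d']; v,u=np.mgrid[:400,:640]
    P=np.stack([u,v,np.ones_like(u)],-1)@np.linalg.inv(z['K']).T*d[...,None]
    return z['p'],d,P@z['W'][:3,:3].T+z['W'][:3,3]
E
python3 - <<'E'
from h import *
for n in ['scene','side','wrist']: snap(n,n+'0')
a=[cv2.imread(f'pics/{n}0.png') for n in ['scene','side']]
cv2.imwrite('pics/both.png',cv2.resize(np.vstack(a),(480,600)))
print(readout.get_state())
for n in ['scene','side','wrist']:
  z=np.load(f'pics/{n}0.npz');print(n,z['W'].round(3).tolist(),z['K'].tolist())
E
```

```text
{'clock': 0.15, 'qpos': array([ 1.17595235e+00,  2.76474865e-01,  1.50585409e+00,  5.91494031e-06,
        1.36070191e+00, -1.20967055e-01]), 'qd': array([-0.00044819, -0.00360582, -0.00256603,  0.0007952 , -0.00226043,
       -0.00221965]), 'effort': array([ 1.60313306e-03, -4.17143941e+01, -2.46033293e+01, -2.50650010e-04,
        7.70595769e-03, -2.95980605e-06]), 'position': array([0.15538893, 0.55329942, 0.30321933]), 'ee_rot': array([-1.86208100e-04,  1.36511456e-01,  9.90638231e-01, -6.94583098e-04]), 'contact_force': array([0.00050093, 0.06426221, 0.14763739]), 'moment': array([-0.01179941,  0.02298089, -0.02075584]), 'gripper_force': 0.0, 'width': 0.08554477624400879}
scene [[0.804, 0.556, -0.21, 0.735], [0.594, -0.746, 0.3, -0.355], [0.01, -0.366, -0.931, 1.541], [0.0, 0.0, 0.0, 1.0]] [[480.7919879927214, 0.0, 316.1583977826991], [0.0, 480.7919879927214, 198.54127818726548], [0.0, 0.0, 1.0]]
side [[0.986, -0.119, 0.121, 0.258], [-0.169, -0.671, 0.722, -0.936], [-0.005, -0.732, -0.682, 1.076], [0.0, 0.0, 0.0, 1.0]] [[493.3101724173717, 0.0, 319.70876219011626], [0.0, 493.3101724173717, 195.52182270358372], [0.0, 0.0, 1.0]]
wrist [[0.271, 0.914, 0.303, 0.076], [0.963, -0.257, -0.086, 0.576], [-0.001, 0.315, -0.949, 0.373], [0.0, 0.0, 0.0, 1.0]] [[340.7101726694707, 0.0, 315.95362285336006], [0.0, 340.7101726694707, 197.01412402730233], [0.0, 0.0, 1.0]]
```

View pics/scene0.png

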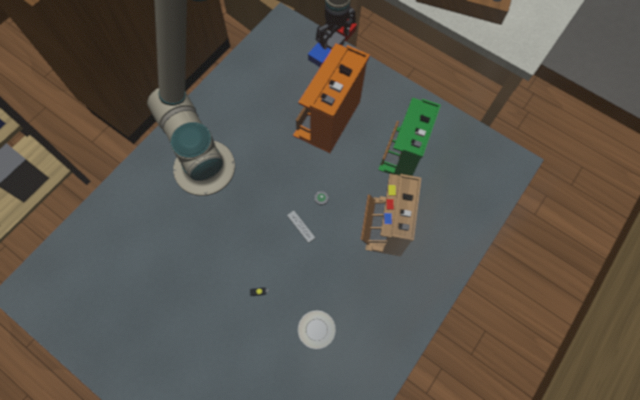

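View pics/side0.png

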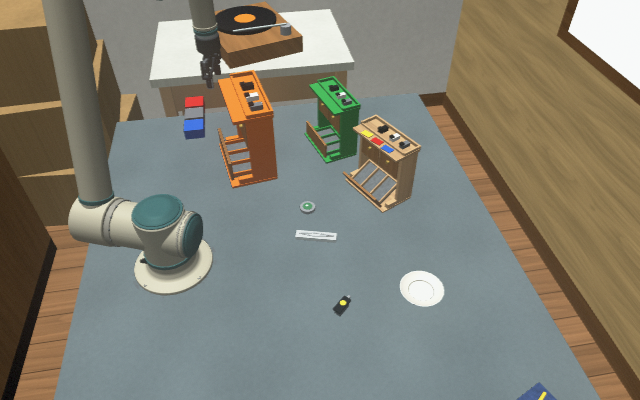

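The scene and side views agree. The beech cabinet is at scene (400,215) and side (388,160). The green (410,135) and orange (333,95) copies are look-alikes. On the beech cabinet the yellow label is at scene (391,190), red at (390,204) and blue at (388,218), so the compartment is the end one on the yellow side. The headshell is at scene (258,292) and side (343,305). I'll confirm with an enlarged crop.

```bash
python3 - <<'E'
from h import *
a=cv2.imread('pics/scene0.png');b=cv2.imread('pics/side0.png')
r=lambda im,x,y,w,h,s:cv2.resize(im[y:y+h,x:x+w],(int(w*s),int(h*s)),interpolation=cv2.INTER_CUBIC)
t=np.hstack([r(a,350,165,80,95,4.2),r(b,335,105,95,110,3.627)[:399]])
t2=np.hstack([r(a,238,277,40,30,6.6),r(b,323,290,40,30,6.6)])
c=np.zeros((600,800,3),np.uint8); c[:t.shape[0],:t.shape[1]]=t; c[400:400+t2.shape[0],:t2.shape[1]]=t2
cv2.imwrite('pics/crop1.png',c); print(t.shape)
for f in ['scene0','side0']:
  p,d,P=cloud(f); hsv=cv2.cvtColor(p,cv2.COLOR_RGB2HSV)
  H,S,V=[hsv[...,i].astype(int) for i in range(3)]
  for nm,m in [('yellow',(abs(H-28)<5)&(S>170)&(V>120)),('red',((H<5)|(H>175))&(S>180)&(V>110)),('blue',(abs(H-115)<8)&(S>160)&(V>110))]:
    n,l,st,ce=cv2.connectedComponentsWithStats(m.astype(np.uint8))
    for i in range(1,n):
      if st[i,4]>8: print(f,nm,st[i,4],ce[i].round(1),np.median(P[l==i],0).round(4))
  # headshell top
  m=(P[...,2]>.012)&(P[...,2]<.05)
  n,l,st,ce=cv2.connectedComponentsWithStats(m.astype(np.uint8))
  for i in range(1,n):
    if 30<st[i,4]<5000:
      q=P[l==i]; h=np.percentile(q[:,2],95); q2=q[q[:,2]>h-.006]
      rc=cv2.minAreaRect((q2[:,:2]*1000).astype(np.float32)); print(f,'obj',st[i,4],ce[i].round(),h.round(4),rc)
E
```

```text
Traceback (most recent call last):
ValueError: all the input array dimensions except for the concatenation axis must match exactly, but along dimension 0, the array at index 0 has size 399 and the array at index 1 has size 398
```

```bash
python3 - <<'E'
from h import *
a=cv2.imread('pics/scene0.png');b=cv2.imread('pics/side0.png')
r=lambda im,x,y,w,h,W,H:cv2.resize(im[y:y+h,x:x+w],(W,H),interpolation=cv2.INTER_CUBIC)
c=np.vstack([np.hstack([r(a,350,165,80,90,350,395),r(b,335,105,95,110,350,395)]),np.hstack([r(a,238,277,40,23,350,200),r(b,323,293,40,23,350,200)])])
cv2.imwrite('pics/crop1.png',c)
for f in ['scene0','side0']:
  p,d,P=cloud(f); hsv=cv2.cvtColor(p,cv2.COLOR_RGB2HSV)
  H,S,V=[hsv[...,i].astype(int) for i in range(3)]
  for nm,m in [('yellow',(abs(H-28)<5)&(S>170)&(V>120)),('red',((H<5)|(H>175))&(S>180)&(V>110)),('blue',(abs(H-115)<8)&(S>160)&(V>110))]:
    n,l,st,ce=cv2.connectedComponentsWithStats(m.astype(np.uint8))
    for i in range(1,n):
      if st[i,4]>8: print(f,nm,st[i,4],ce[i].round(1),np.median(P[l==i],0).round(4))
  m=(P[...,2]>.012)&(P[...,2]<.05)
  n,l,st,ce=cv2.connectedComponentsWithStats(m.astype(np.uint8))
  for i in range(1,n):
    if 30<st[i,4]<5000:
      q=P[l==i]; h=np.percentile(q[:,2],95); q2=q[q[:,2]>h-.006]
      rc=cv2.minAreaRect((q2[:,:2]*1000).astype(np.float32)); print(f,'obj',st[i,4],ce[i].round(),h.round(4),rc)
E
```

```text
scene0 yellow 11 [391.5 187.5] [0.594  0.2407 0.204 ]
scene0 red 19 [352.6  25.8] [0.0814 0.7981 0.0419]
scene0 red 15 [340.9  29.7] [0.0557 0.75   0.0423]
scene0 red 32 [389.5 203.5] [0.6183 0.1929 0.2036]
scene0 blue 199 [318.7  52.5] [0.0497 0.6135 0.0405]
scene0 blue 34 [387.4 218.2] [0.639  0.1513 0.2025]
scene0 obj 774 [77. 24.] 0.0482 ((-851.11328125, 106.27848815917969), (445.4466247558594, 218.38999938964844), 38.735435485839844)
scene0 obj 572 [467.  10.] 0.0483 ((410.6763000488281, 1149.094970703125), (265.6158142089844, 16.218894958496094), 18.047073364257812)
scene0 obj 577 [329.  45.] 0.0456 ((54.83552169799805, 695.231201171875), (227.26780700683594, 68.2242202758789), 88.69071197509766)
scene0 obj 481 [319. 130.] 0.0477 ((235.193359375, 413.1993408203125), (149.1179962158203, 241.30677795410156), 8.681699752807617)
scene0 obj 410 [393. 157.] 0.0438 ((511.047119140625, 413.1115417480469), (76.57455444335938, 170.85760498046875), 49.46073532104492)
scene0 obj 714 [207. 175.] 0.0318 ((30.02800750732422, -12.054679870605469), (141.31968688964844, 79.44524383544922), 63.03
[... 2476 characters left out ...]
6225586), 22.80591583251953)
side0 obj 230 [316. 234.] 0.0174 ((406.3837585449219, 25.69986343383789), (33.5617790222168, 118.6505355834961), 74.65210723876953)
side0 obj 1191 [174. 271.] 0.0439 ((-2.0370864868164062, -37.22407913208008), (135.71730041503906, 59.70309829711914), 1.087909460067749)
side0 obj 436 [422. 287.] 0.0202 ((647.890625, -211.4160614013672), (114.90911865234375, 112.11023712158203), 74.18824768066406)
side0 obj 181 [342. 304.] 0.0291 ((433.51678466796875, -226.48757934570312), (61.17111587524414, 23.47725486755371), 41.823158264160156)
side0 obj 148 [537. 395.] 0.0214 ((807.1849365234375, -533.433837890625), (41.964576721191406, 16.431289672851562), 7.7335309982299805)
```

View pics/crop1.png

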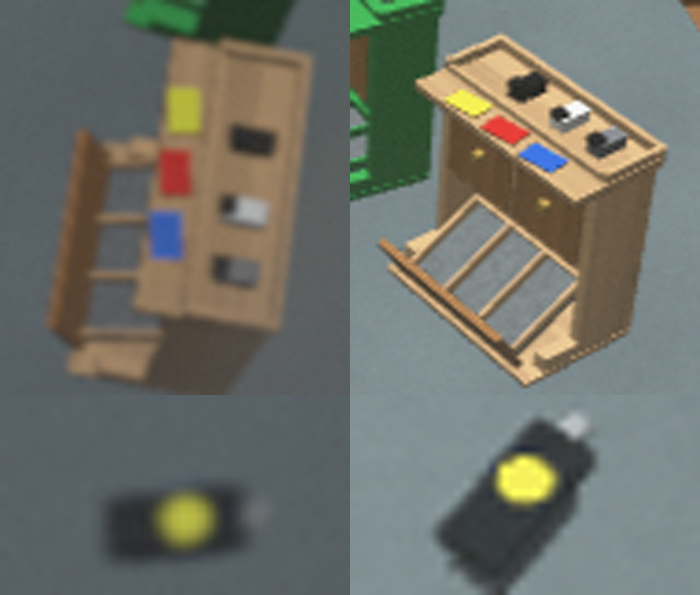

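Crop: the headshell has a yellow dot and its collar points to upper right. Only the beech cabinet fits the description, and its yellow label is at the +y end. Next I'll check the cabinet heights so the transit clears them, refine the tray yaw, and work out the first move.

```bash
cat >> h.py <<'E'
def pose():
    s=readout.get_state(); q=s['ee_rot']; return np.array(s['position']),Ro.from_quat([q[1],q[2],q[3],q[0]]).as_matrix(),s
def Rt(yawx,tilt=0):
    "tool x heading yawx (deg), tool down, then tip leaning by tilt toward -x of tool"
    x=np.array([np.cos(np.radians(yawx)),np.sin(np.radians(yawx)),0]);z=np.array([0,0,-1.]);y=np.cross(z,x)
    return np.stack([x,y,z],1)@Ro.from_rotvec([0,-tilt,0]).as_matrix()
def plan(p,R):
    "rotate-first plan: rotvec units (0.1 rad) in tool axes, and shift units (0.2m) in the FINAL and the present tool axes"
    p0,R0,s=pose(); print('rot units',(Ro.from_matrix(R0.T@R).as_rotvec()/.1).round(2),'shift(final axes)',(R.T@(p-p0)/.2).round(3),'shift(now axes)',(R0.T@(p-p0)/.2).round(3))
E
python3 - <<'E'
from h import *
p,d,P=cloud('side0')
for nm,(x0,x1,y0,y1) in dict(orange=(.1,.36,.25,.56),green=(.42,.62,.3,.5),beech=(.52,.75,.08,.28)).items():
  m=(P[...,0]>x0)&(P[...,0]<x1)&(P[...,1]>y0)&(P[...,1]<y1)&(P[...,2]>.1); q=P[m]; 
  print(nm,np.percentile(q[:,2],[50,90,99]).round(3)); h=np.percentile(q[:,2],95)
  t=q[q[:,2]>h-.02]; print(cv2.minAreaRect((t[:,:2]*1000).astype(np.float32)))
plan(np.array([.431,-.229,.25]),Rt(42.5))
E
```

```text
orange [0.261 0.463 0.517]
((156.538330078125, 532.8545532226562), (69.50678253173828, 43.138458251953125), 3.9979517459869385)
green [0.197 0.209 0.218]
((558.0675659179688, 403.5271301269531), (98.73065948486328, 223.95404052734375), 14.817289352416992)
beech [0.198 0.209 0.218]
((649.2513427734375, 206.11288452148438), (102.71600341796875, 201.05482482910156), 25.575822830200195)
rot units [-1.000e-02  1.000e-02  2.126e+01] shift(final axes) [-1.627  3.815  0.266] shift(now axes) [-2.385 -3.393  0.271]
```

Call:
{"name": "servo_tool", "arguments": {
  "moves": [
    {"dp": [0, 0, -0.2], "delta_rot": [0, 0, 0], "fingers": 1},
    {"dp": [0, 0, -0.2], "delta_rot": [0, 0, 0], "fingers": 1},
    {"dp": [0, 0, -0.2], "delta_rot": [0, 0, 0], "fingers": 1},
    {"dp": [-0.108, -0.154, 0], "delta_rot": [0, 0, 0], "fingers": 1},
    {"dp": [-0.108, -0.154, 0], "delta_rot": [0, 0, 0], "fingers": 1}
  ]
}}

```text
clock: 0.65
position: [0.1807, 0.4827, 0.4249]
ee_rot: [0.001, 0.136, 0.991, 0.001]
contact_force: [0.3, -0.4, -0.0]
width: 0.0855
gripper_force: 0.0
```

Call:
{"name": "servo_tool", "arguments": {
  "moves": [
    {"dp": [-0.108, -0.154, 0], "delta_rot": [0, 0, 0], "fingers": 1},
    {"dp": [-0.108, -0.154, 0], "delta_rot": [0, 0, 0], "fingers": 1},
    {"dp": [-0.108, -0.154, 0], "delta_rot": [0, 0, 0], "fingers": 1},
    {"dp": [-0.108, -0.154, 0], "delta_rot": [0, 0, 0], "fingers": 1},
    {"dp": [-0.108, -0.154, 0], "delta_rot": [0, 0, 0], "fingers": 1}
  ]
}}

```text
clock: 1.15
position: [0.2428, 0.3036, 0.4237]
ee_rot: [0.0, 0.136, 0.991, -0.0]
contact_force: [0.2, 0.2, 0.7]
width: 0.0853
gripper_force: 0.0
```

Call:
{"name": "servo_tool", "arguments": {
  "moves": [
    {"dp": [-0.108, -0.154, 0], "delta_rot": [0, 0, 0], "fingers": 1},
    {"dp": [-0.108, -0.154, 0], "delta_rot": [0, 0, 0], "fingers": 1},
    {"dp": [-0.108, -0.154, 0], "delta_rot": [0, 0, 0], "fingers": 1},
    {"dp": [-0.108, -0.154, 0], "delta_rot": [0, 0, 0], "fingers": 1},
    {"dp": [-0.108, -0.154, 0], "delta_rot": [0, 0, 0], "fingers": 1}
  ]
}}

```text
clock: 1.65
position: [0.305, 0.1262, 0.4238]
ee_rot: [0.0, 0.136, 0.991, 0.0]
contact_force: [1.2, -0.6, 0.6]
width: 0.0855
gripper_force: 0.0
```

Call:
{"name": "servo_tool", "arguments": {
  "moves": [
    {"dp": [-0.108, -0.154, 0], "delta_rot": [0, 0, 0], "fingers": 1},
    {"dp": [-0.108, -0.154, 0], "delta_rot": [0, 0, 0], "fingers": 1},
    {"dp": [-0.108, -0.154, 0], "delta_rot": [0, 0, 0], "fingers": 1},
    {"dp": [-0.108, -0.154, 0], "delta_rot": [0, 0, 0], "fingers": 1},
    {"dp": [-0.108, -0.154, 0], "delta_rot": [0, 0, 0], "fingers": 1}
  ]
}}

```text
clock: 2.15
position: [0.3674, -0.0513, 0.4238]
ee_rot: [0.0, 0.137, 0.991, 0.0]
contact_force: [0.7, 0.7, -0.0]
width: 0.0852
gripper_force: 0.0
```

Call:
{"name": "servo_tool", "arguments": {
  "moves": [
    {"dp": [-0.108, -0.154, 0.04], "delta_rot": [0, 0, 0], "fingers": 1},
    {"dp": [-0.108, -0.154, 0.04], "delta_rot": [0, 0, 0], "fingers": 1},
    {"dp": [-0.108, -0.154, 0.04], "delta_rot": [0, 0, 0], "fingers": 1},
    {"dp": [-0.108, -0.154, 0.04], "delta_rot": [0, 0, 0], "fingers": 1},
    {"dp": [-0.108, -0.154, 0.04], "delta_rot": [0, 0, 0], "fingers": 1}
  ]
}}

```text
clock: 2.65
position: [0.4299, -0.2287, 0.3833]
ee_rot: [-0.0, 0.137, 0.991, 0.0]
contact_force: [0.8, -0.1, -0.0]
width: 0.0855
gripper_force: 0.0
```

Call:
{"name": "servo_tool", "arguments": {
  "moves": [
    {"dp": [0, 0, 0.04], "delta_rot": [0, 0, 0.966], "fingers": 1},
    {"dp": [0, 0, 0.04], "delta_rot": [0, 0, 0.966], "fingers": 1},
    {"dp": [0, 0, 0.04], "delta_rot": [0, 0, 0.966], "fingers": 1},
    {"dp": [0, 0, 0.04], "delta_rot": [0, 0, 0.966], "fingers": 1},
    {"dp": [0, 0, 0.04], "delta_rot": [0, 0, 0.966], "fingers": 1}
  ]
}}

```text
clock: 3.15
position: [0.4296, -0.2272, 0.3432]
ee_rot: [-0.0, 0.371, 0.928, 0.0]
contact_force: [0.4, -0.2, 0.4]
width: 0.0854
gripper_force: 0.0
```

Call:
{"name": "servo_tool", "arguments": {
  "moves": [
    {"dp": [0, 0, 0.04], "delta_rot": [0, 0, 0.966], "fingers": 1},
    {"dp": [0, 0, 0.04], "delta_rot": [0, 0, 0.966], "fingers": 1},
    {"dp": [0, 0, 0.04], "delta_rot": [0, 0, 0.966], "fingers": 1},
    {"dp": [0, 0, 0.04], "delta_rot": [0, 0, 0.966], "fingers": 1},
    {"dp": [0, 0, 0.04], "delta_rot": [0, 0, 0.966], "fingers": 1}
  ]
}}

```text
clock: 3.65
position: [0.4296, -0.2271, 0.3033]
ee_rot: [-0.0, 0.583, 0.813, 0.0]
contact_force: [0.3, -0.5, -0.5]
width: 0.0853
gripper_force: 0.0
```

Call:
{"name": "servo_tool", "arguments": {
  "moves": [
    {"dp": [0, 0, 0.04], "delta_rot": [0, 0, 0.966], "fingers": 1},
    {"dp": [0, 0, 0.04], "delta_rot": [0, 0, 0.966], "fingers": 1},
    {"dp": [0, 0, 0.04], "delta_rot": [0, 0, 0.966], "fingers": 1},
    {"dp": [0, 0, 0.04], "delta_rot": [0, 0, 0.966], "fingers": 1},
    {"dp": [0, 0, 0.04], "delta_rot": [0, 0, 0.966], "fingers": 1}
  ]
}}

```text
clock: 4.15
position: [0.4296, -0.2271, 0.2633]
ee_rot: [-0.0, 0.76, 0.65, -0.0]
contact_force: [0.6, -0.2, -0.2]
width: 0.0852
gripper_force: 0.0
```

Call:
{"name": "servo_tool", "arguments": {
  "moves": [
    {"dp": [0, 0, 0], "delta_rot": [0, 0, 0.966], "fingers": 1},
    {"dp": [0, 0, 0], "delta_rot": [0, 0, 0.966], "fingers": 1},
    {"dp": [0, 0, 0], "delta_rot": [0, 0, 0.966], "fingers": 1},
    {"dp": [0, 0, 0], "delta_rot": [0, 0, 0.966], "fingers": 1},
    {"dp": [0, 0, 0], "delta_rot": [0, 0, 0.966], "fingers": 1}
  ]
}}

```text
clock: 4.65
position: [0.4296, -0.2271, 0.2636]
ee_rot: [-0.0, 0.893, 0.449, -0.0]
contact_force: [0.6, -0.0, 0.6]
width: 0.0855
gripper_force: 0.0
```

Call:
{"name": "servo_tool", "arguments": {
  "moves": [
    {"dp": [0, 0, 0], "delta_rot": [0, 0, 0.966], "fingers": 0.6},
    {"dp": [0, 0, 0], "delta_rot": [0, 0, 0.966], "fingers": 0.6},
    {"dp": [0, 0, 0], "delta_rot": [0, 0, 0], "fingers": 0.6}
  ]
}}

```text
clock: 4.95
position: [0.4296, -0.2271, 0.2636]
ee_rot: [-0.0, 0.932, 0.363, -0.0]
contact_force: [-0.8, 0.9, 0.5]
width: 0.0512
gripper_force: 0.0
```

```bash
python3 - <<'E'
from h import *
snap('wrist','w1'); p0,R,s=pose(); print(s['clock'],p0,np.degrees(np.arctan2(R[1,0],R[0,0])),s['width'])
p,d,P=cloud('w1'); m=(P[...,2]>.015)&(P[...,2]<.04)
n,l,st,ce=cv2.connectedComponentsWithStats(m.astype(np.uint8))
for i in range(1,n):
  if st[i,4]>300:
    q=P[l==i];h=np.percentile(q[:,2],95);t=q[q[:,2]>h-.005]
    print(st[i,4],ce[i].round(),h.round(4),cv2.minAreaRect((t[:,:2]*1000).astype(np.float32)))
E
```

```text
5.0 [ 0.4296408  -0.22716195  0.26367331] 42.65839424339063 0.05084086871229681
1074 [480.  26.] 0.0183 ((615.958984375, -237.83682250976562), (32.804508209228516, 102.69977569580078), 42.558677673339844)
1289 [318. 173.] 0.0268 ((431.7118835449219, -224.98277282714844), (57.313926696777344, 21.50156021118164), 43.14337921142578)
```

View pics/w1.png

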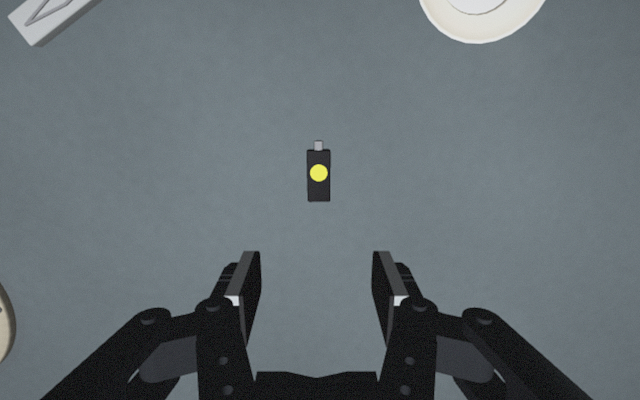

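Wrist view: the headshell is at (318,173), centred between the fingers, with its collar toward the top of the picture. Its top measures 26.8 mm, as it should. The saucer, level and case are clear. I'll descend with the tips stopping about 12 mm up, so they stay above the dividers later, and grip.

Call:
{"name": "servo_tool", "arguments": {
  "moves": [
    {"dp": [-0.004, 0, 0.18], "delta_rot": [0, 0, 0], "fingers": 0.6},
    {"dp": [0, 0, 0.18], "delta_rot": [0, 0, 0], "fingers": 0.6},
    {"dp": [0, 0, 0.18], "delta_rot": [0, 0, 0], "fingers": 0.6},
    {"dp": [0, 0, 0.18], "delta_rot": [0, 0, 0], "fingers": 0.6},
    {"dp": [0, 0, 0.1], "delta_rot": [0, 0, 0], "fingers": 0.6}
  ]
}}

```text
clock: 5.5
position: [0.4279, -0.2269, 0.0974]
ee_rot: [-0.002, 0.931, 0.364, -0.001]
contact_force: [-0.1, 0.2, -0.0]
width: 0.0513
gripper_force: 0.0
```

Call:
{"name": "servo_tool", "arguments": {
  "moves": [
    {"dp": [0, 0, 0.073], "delta_rot": [0, 0, 0], "fingers": 0.6},
    {"dp": [0, 0, 0], "delta_rot": [0, 0, 0], "fingers": 0.1},
    {"dp": [0, 0, 0], "delta_rot": [0, 0, 0], "fingers": 0.1},
    {"dp": [0, 0, 0], "delta_rot": [0, 0, 0], "fingers": 0.1},
    {"dp": [0, 0, 0], "delta_rot": [0, 0, 0], "fingers": 0.1}
  ],
  "force": 40
}}

```text
clock: 6.0
position: [0.4297, -0.2281, 0.0863]
ee_rot: [0.001, 0.932, 0.363, 0.001]
contact_force: [-0.1, -0.5, -0.3]
width: 0.0207
gripper_force: 40.7
```

Call:
{"name": "servo_tool", "arguments": {
  "moves": [
    {"dp": [0, 0, 0], "delta_rot": [0, 0, 0], "fingers": 0.1},
    {"dp": [0, 0, 0], "delta_rot": [0, 0, 0], "fingers": 0.1},
    {"dp": [0, 0, 0], "delta_rot": [0, 0, 0], "fingers": 0.1}
  ]
}}

```text
clock: 6.3
position: [0.4293, -0.2279, 0.0856]
ee_rot: [0.0, 0.932, 0.363, 0.0]
contact_force: [-0.3, 0.6, 2.0]
width: 0.0206
gripper_force: 41.0
```

Call:
{"name": "servo_tool", "arguments": {
  "moves": [
    {"dp": [0, 0, -0.1], "delta_rot": [0, 0, 0], "fingers": 0.1},
    {"dp": [0, 0, -0.2], "delta_rot": [0, 0, 0], "fingers": 0.1},
    {"dp": [0, 0, -0.2], "delta_rot": [0, 0, 0], "fingers": 0.1},
    {"dp": [0, 0, -0.2], "delta_rot": [0, 0, 0], "fingers": 0.1},
    {"dp": [0, 0, -0.2], "delta_rot": [0, 0, 0], "fingers": 0.1}
  ]
}}

```text
clock: 6.8
position: [0.4288, -0.2275, 0.267]
ee_rot: [-0.0, 0.932, 0.363, 0.0]
contact_force: [0.8, -0.9, -0.8]
width: 0.0208
gripper_force: 40.7
```

Call:
{"name": "servo_tool", "arguments": {
  "moves": [
    {"dp": [0, 0, -0.2], "delta_rot": [0, 0, 0], "fingers": 0.1},
    {"dp": [0.14, -0.12, 0], "delta_rot": [0, 0, 0], "fingers": 0.1},
    {"dp": [0.14, -0.12, 0], "delta_rot": [0, 0, 0], "fingers": 0.1},
    {"dp": [0.14, -0.12, 0], "delta_rot": [0, 0, 0], "fingers": 0.1},
    {"dp": [0.14, -0.12, 0], "delta_rot": [0, 0, 0], "fingers": 0.1}
  ]
}}

```text
clock: 7.3
position: [0.4465, -0.08, 0.3054]
ee_rot: [0.0, 0.932, 0.363, 0.0]
contact_force: [1.7, -0.5, -0.1]
width: 0.0208
gripper_force: 40.7
```

Call:
{"name": "servo_tool", "arguments": {
  "moves": [
    {"dp": [0.14, -0.12, 0], "delta_rot": [0, 0, 0], "fingers": 0.1},
    {"dp": [0.14, -0.12, 0], "delta_rot": [0, 0, 0], "fingers": 0.1},
    {"dp": [0.14, -0.12, 0], "delta_rot": [0, 0, 0], "fingers": 0.1},
    {"dp": [0.14, -0.12, 0], "delta_rot": [0, 0, 0], "fingers": 0.1},
    {"dp": [0.14, -0.12, 0], "delta_rot": [0, 0, 0], "fingers": 0.1}
  ]
}}

```text
clock: 7.8
position: [0.4685, 0.1033, 0.3053]
ee_rot: [0.0, 0.932, 0.363, 0.0]
contact_force: [1.0, -0.1, -0.4]
width: 0.021
gripper_force: 40.7
```

Call:
{"name": "servo_tool", "arguments": {
  "moves": [
    {"dp": [0.14, -0.12, 0], "delta_rot": [0, 0, 0], "fingers": 0.1},
    {"dp": [0.14, -0.12, 0], "delta_rot": [0, 0, 0], "fingers": 0.1},
    {"dp": [0, 0, 0], "delta_rot": [0, 0, -0.983], "fingers": 0.1},
    {"dp": [0, 0, 0], "delta_rot": [0, 0, -0.983], "fingers": 0.1},
    {"dp": [0, 0, 0], "delta_rot": [0, 0, -0.983], "fingers": 0.1}
  ]
}}

```text
clock: 8.3
position: [0.4772, 0.1755, 0.3051]
ee_rot: [-0.0, 0.867, 0.498, -0.0]
contact_force: [-0.1, 0.3, 0.1]
width: 0.0208
gripper_force: 40.7
```

Call:
{"name": "servo_tool", "arguments": {
  "moves": [
    {"dp": [0, 0, 0], "delta_rot": [0, 0, -0.983], "fingers": 0.1},
    {"dp": [0, 0, 0], "delta_rot": [0, 0, -0.983], "fingers": 0.1},
    {"dp": [0, 0, 0], "delta_rot": [0, 0, -0.983], "fingers": 0.1},
    {"dp": [0, 0, 0], "delta_rot": [0, 0, -0.983], "fingers": 0.1},
    {"dp": [0, 0, 0], "delta_rot": [0, 0, -0.983], "fingers": 0.1}
  ]
}}

```text
clock: 8.8
position: [0.4773, 0.1749, 0.3052]
ee_rot: [-0.0, 0.72, 0.694, -0.0]
contact_force: [-0.3, 0.1, -1.5]
width: 0.0205
gripper_force: 40.7
```

Call:
{"name": "servo_tool", "arguments": {
  "moves": [
    {"dp": [0, 0, 0], "delta_rot": [0, 0, -0.983], "fingers": 0.1},
    {"dp": [0, 0, 0], "delta_rot": [0, 0, -0.983], "fingers": 0.1},
    {"dp": [0, 0, 0], "delta_rot": [0, 0, -0.983], "fingers": 0.1},
    {"dp": [0, 0, 0], "delta_rot": [0, 0, -0.983], "fingers": 0.1},
    {"dp": [0, 0, 0], "delta_rot": [0, 0, -0.983], "fingers": 0.1}
  ]
}}

```text
clock: 9.3
position: [0.4773, 0.1749, 0.3052]
ee_rot: [-0.0, 0.53, 0.848, -0.0]
contact_force: [-0.6, 0.4, -0.0]
width: 0.0207
gripper_force: 40.7
```

Call:
{"name": "servo_tool", "arguments": {
  "moves": [
    {"dp": [0, 0, 0], "delta_rot": [0, 0, -0.983], "fingers": 0.1},
    {"dp": [0, 0, 0], "delta_rot": [0, 0, -0.983], "fingers": 0.1},
    {"dp": [0, 0, 0], "delta_rot": [0, 0, -0.983], "fingers": 0.1},
    {"dp": [0, 0, 0], "delta_rot": [0, 0, -0.983], "fingers": 0.1},
    {"dp": [0, 0, 0], "delta_rot": [0, 0, -0.983], "fingers": 0.1}
  ]
}}

```text
clock: 9.8
position: [0.4773, 0.1749, 0.3052]
ee_rot: [-0.0, 0.308, 0.951, -0.0]
contact_force: [0.2, 0.5, -1.0]
width: 0.0203
gripper_force: 40.7
```

Call:
{"name": "servo_tool", "arguments": {
  "moves": [
    {"dp": [0, 0, 0], "delta_rot": [0, 0, -0.983], "fingers": 0.1},
    {"dp": [0, 0, 0], "delta_rot": [0, 0, -0.983], "fingers": 0.1},
    {"dp": [0, 0, 0], "delta_rot": [0, 0, -0.983], "fingers": 0.1},
    {"dp": [0, 0, 0], "delta_rot": [0, 0, -0.983], "fingers": 0.1},
    {"dp": [0, 0, 0], "delta_rot": [0, 0, -0.983], "fingers": 0.1}
  ]
}}

```text
clock: 10.3
position: [0.4773, 0.1749, 0.3052]
ee_rot: [-0.0, 0.067, 0.998, -0.0]
contact_force: [0.2, 1.0, -0.7]
width: 0.0207
gripper_force: 40.7
```

Call:
{"name": "servo_tool", "arguments": {
  "moves": [
    {"dp": [0, 0, 0], "delta_rot": [0, 0, -0.983], "fingers": 0.1},
    {"dp": [0, 0, 0], "delta_rot": [0, 0, -0.983], "fingers": 0.1},
    {"dp": [0, 0, 0], "delta_rot": [0, 0, -0.983], "fingers": 0.1},
    {"dp": [0, 0, 0], "delta_rot": [0, 0, -0.983], "fingers": 0.1},
    {"dp": [0, 0, 0], "delta_rot": [0, 0, -0.983], "fingers": 0.1}
  ]
}}

```text
clock: 10.8
position: [0.4773, 0.1749, 0.3052]
ee_rot: [-0.0, -0.178, 0.984, 0.0]
contact_force: [-0.6, 0.7, -0.6]
width: 0.0206
gripper_force: 40.7
```

Call:
{"name": "servo_tool", "arguments": {
  "moves": [
    {"dp": [0, 0, 0], "delta_rot": [0, 0, -0.983], "fingers": 0.1},
    {"dp": [0, 0, 0], "delta_rot": [0, 0, 0], "fingers": 0.1},
    {"dp": [0, 0, 0], "delta_rot": [0, 0, 0], "fingers": 0.1}
  ]
}}

```text
clock: 11.1
position: [0.4774, 0.1749, 0.3052]
ee_rot: [-0.0, -0.223, 0.975, 0.0]
contact_force: [0.6, -0.6, 0.1]
width: 0.0207
gripper_force: 40.7
```

```bash
python3 - <<'E'
from h import *
snap('wrist','w2'); p0,R,s=pose(); print(s['clock'],p0,np.degrees(np.arctan2(R[1,0],R[0,0])),s['width'],s['qpos'])
E
```

```text
11.15 [0.47745639 0.17495315 0.30524362] -154.21542490100168 0.021237667805608058 [ 2.14275382e-01  1.74795900e-01  1.63852445e+00  9.19110485e-05
  1.32841374e+00 -1.80656874e+00]
```

View pics/w2.png

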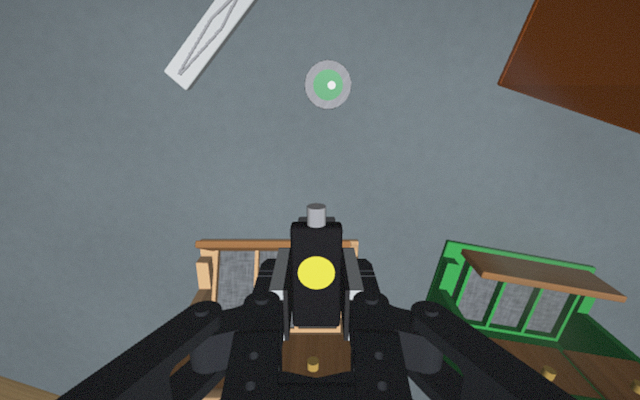

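Wrist view: the headshell is held level. The beech bin's panel edge runs near-horizontally from (197,243) to (358,243), with floor strips at (236,280) and (272,270), so the yaw is aligned. I'll measure the panel edges, tilt and tray frame from the depth clouds.

```bash
python3 - <<'E'
from h import *
# panel ends by two-pixel depth in w2
p,d,P=cloud('w2')
for r in (242,243,244,245):
  print(r,[(c,*P[r,c].round(4)) for c in (199,230,262,285,352,356)])
# robust: bin points in coarse tray frame
yaw=np.radians(25.8);u=np.array([np.cos(yaw),np.sin(yaw)]);v=np.array([-u[1],u[0]])
o=np.array([.588,.1775])
for f in ['scene0','side0','w2']:
  p,d,P=cloud(f); hsv=cv2.cvtColor(p,cv2.COLOR_RGB2HSV); q=P[...,:2]-o; X=q@u;Y=q@v;Z=P[...,2]
  S=hsv[...,1]
  base=(d>0)&(abs(Y)<.11)
  fl=base&(S<60)&(X>-.03)&(X<.08)&(Z>.02)&(Z<.09)&(abs(Y)<.08)
  if fl.sum()>20:
    # fit Z = a X + b Y + c robustly
    A=np.c_[X[fl],Y[fl],np.ones(fl.sum())]; w=np.ones(len(A))
    for _ in range(20):
      c=np.linalg.lstsq(A*w[:,None],Z[fl]*w,rcond=None)[0]; r=Z[fl]-A@c; w=1/np.sqrt(1+(r/.003)**2)
    print(f,'floor n',fl.sum(),c.round(4),'tilt',np.arctan(c[0]).round(3),'rms',np.median(abs(r)).round(4),'X',np.percentile(X[fl],[2,98]).round(3),'Y',np.percentile(Y[fl],[2,98]).round(3))
  pt=base&(S>60)&(X<-.015)&(X>-.08)&(Z>.035)&(Z<.09)
  if pt.sum()>20:
    zt=np.percentile(Z[pt],97); e=pt&(Z>zt-.008)
    print(f,'panel top z',zt.round(4),'X',np.percentile(X[e],[5,50,95]).round(4),'Y',np.percentile(Y[e],[1,99]).round(4),'yaw err',np.degrees(np.polyfit(Y[e],X[e],1)[0]).round(2))
  dk=base&(Z>.188)&(Z<.207)&(X<.06)
  if dk.sum()>20:
    print(f,'deck front X',np.percentile(X[dk],[1,5]).round(4),'Y',np.percentile(Y[dk],[1,99]).round(4))
  H=hsv[...,0].astype(int)
  for nm,m in [('y',(abs(H-28)<5)&(S>150)),('r',((H<5)|(H>175))&(S>170)),('b',(abs(H-115)<8)&(S>150))]:
    m=m&base&(Z>.19)&(Z<.215)
    if m.sum()>8: print(f,nm,m.sum(),X[m].mean().round(4),Y[m].mean().round(4),Z[m].mean().round(4))
E
```

```text
242 [(199, np.float64(0.594), np.float64(0.0995), np.float64(0.0577)), (230, np.float64(0.5801), np.float64(0.1281), np.float64(0.058)), (262, np.float64(0.5656), np.float64(0.1576), np.float64(0.0586)), (285, np.float64(0.556), np.float64(0.179), np.float64(0.0573)), (352, np.float64(0.5459), np.float64(0.2571), np.float64(0.0062)), (356, np.float64(0.5437), np.float64(0.2613), np.float64(0.0066))]
243 [(199, np.float64(0.5943), np.float64(0.1001), np.float64(0.059)), (230, np.float64(0.5817), np.float64(0.1285), np.float64(0.0569)), (262, np.float64(0.5668), np.float64(0.1581), np.float64(0.0583)), (285, np.float64(0.5568), np.float64(0.1794), np.float64(0.0578)), (352, np.float64(0.5469), np.float64(0.2576), np.float64(0.0068)), (356, np.float64(0.5446), np.float64(0.2617), np.float64(0.0074))]
244 [(199, np.float64(0.5958), np.float64(0.1004), np.float64(0.0584)), (230, np.float64(0.5815), np.float64(0.129), np.float64(0.0593)), (262, np.float64(0.5675), np.float64(0.1585), np.float64(0.0589)), (285, np.float64(0.5578), np.float64(0.1798), np.float64(0.0579)), (352, np.float64(0.
[... 727 characters left out ...]
6577 -0.6114] Y [-0.0974  0.1011]
scene0 y 54 0.0346 0.0464 0.2026
scene0 r 53 0.0346 0.0003 0.2034
scene0 b 42 0.0341 -0.0448 0.2029
side0 floor n 728 [0.5577 0.001  0.017 ] tilt 0.509 rms 0.0024 X [0.008 0.075] Y [-0.064  0.068]
side0 panel top z 0.0634 X [-0.03   -0.0263 -0.0225] Y [-0.0815  0.0735] yaw err -0.25
side0 deck front X [-0.6686 -0.6601] Y [-0.0981  0.099 ]
side0 y 46 0.0328 0.0457 0.2033
side0 r 48 0.0334 0.0004 0.2027
side0 b 46 0.033 -0.0457 0.2027
w2 floor n 1842 [0.5831 0.0014 0.0157] tilt 0.528 rms 0.0006 X [0.007 0.074] Y [-0.065  0.022]
w2 panel top z 0.0608 X [-0.0292 -0.0264 -0.0226] Y [-0.0758  0.0799] yaw err -0.1
w2 deck front X [0.0186 0.0188] Y [-0.0294 -0.0187]
```

```bash
cat >> h.py <<'E'
YAW=25.8; TH=.53
U=np.array([np.cos(np.radians(YAW)),np.sin(np.radians(YAW)),0]);V=np.array([-U[1],U[0],0]);Z3=np.array([0,0,1.])
O=np.array([.588,.1775,0])+.005*U+.0005*V
def binpt(x,y,z,th=TH):
    "bin frame: x from hinge line, z above hinge line"
    fx=U*np.cos(th)+Z3*np.sin(th); fz=-U*np.sin(th)+Z3*np.cos(th)
    return O+.014*Z3+x*fx+y*V+z*fz
def tray(p): q=p-O; return np.array([q@U,q@V,q[2]])
E
python3 - <<'E'
from h import *
p,d,P=cloud('w2'); p0,R,s=pose()
hsv=cv2.cvtColor(p,cv2.COLOR_RGB2HSV); m=(abs(hsv[...,0].astype(int)-28)<5)&(hsv[...,1]>150); m[:240]=0;m[300:]=0
m&=(P[...,2]>.22)
q=(P[m]-p0)@R; print('dot in tool',q.mean(0).round(4),m.sum())
R1=Rt(180+YAW,TH)
t=binpt(.037,.046,.004+.0856+.100); print('pre',t,tray(t)); plan(t,R1)
t=binpt(.037,.046,.004+.0856); print('contact',t,tray(t))
E
```

```text
dot in tool [0.0047 0.0011 0.0593] 990
pre [0.51471024 0.19371872 0.19629295] [-0.06392526  0.046       0.19629295]
rot units [ 0.  -5.3 -0. ] shift(final axes) [0.095 0.003 0.575] shift(now axes) [-0.209  0.003  0.545]
contact [0.56022435 0.2157211  0.11001225] [-0.01337193  0.046       0.11001225]
```

Call:
{"name": "servo_tool", "arguments": {
  "moves": [
    {"dp": [0, 0, 0], "delta_rot": [0, -0.9, 0], "fingers": 0.1},
    {"dp": [0, 0, 0], "delta_rot": [0, -0.9, 0], "fingers": 0.1},
    {"dp": [0, 0, 0], "delta_rot": [0, -0.9, 0], "fingers": 0.1},
    {"dp": [0, 0, 0], "delta_rot": [0, -0.9, 0], "fingers": 0.1},
    {"dp": [0, 0, 0], "delta_rot": [0, -0.9, 0], "fingers": 0.1}
  ]
}}

```text
clock: 11.65
position: [0.4774, 0.1749, 0.3056]
ee_rot: [0.219, -0.218, 0.95, 0.05]
contact_force: [-0.4, 0.6, -0.8]
width: 0.0211
gripper_force: 40.7
```

Call:
{"name": "servo_tool", "arguments": {
  "moves": [
    {"dp": [0, 0, 0], "delta_rot": [0, -0.8, 0], "fingers": 0.1},
    {"dp": [0.024, 0.001, 0.144], "delta_rot": [0, 0, 0], "fingers": 0.1},
    {"dp": [0.024, 0.001, 0.144], "delta_rot": [0, 0, 0], "fingers": 0.1},
    {"dp": [0.024, 0.001, 0.144], "delta_rot": [0, 0, 0], "fingers": 0.1},
    {"dp": [0.024, 0, 0.144], "delta_rot": [0, 0, 0], "fingers": 0.1}
  ]
}}

```text
clock: 12.15
position: [0.5149, 0.1938, 0.1955]
ee_rot: [0.255, -0.216, 0.941, 0.059]
contact_force: [-1.1, 0.2, 0.3]
width: 0.0207
gripper_force: 40.7
```

Call:
{"name": "servo_tool", "arguments": {
  "moves": [
    {"dp": [0, 0, 0.1], "delta_rot": [0, 0, 0], "fingers": 0.1},
    {"dp": [0, 0, 0.1], "delta_rot": [0, 0, 0], "fingers": 0.1},
    {"dp": [0, 0, 0], "delta_rot": [0, 0, 0], "fingers": 0.1},
    {"dp": [0, 0, 0], "delta_rot": [0, 0, 0], "fingers": 0.1}
  ]
}}

```text
clock: 12.55
position: [0.5328, 0.2026, 0.1615]
ee_rot: [0.255, -0.216, 0.941, 0.059]
contact_force: [0.6, -0.6, 0.2]
width: 0.0208
gripper_force: 40.7
```

```bash
python3 - <<'E'
from h import *
snap('wrist','w3'); p0,R,s=pose(); print(s['clock'],s['qpos'].round(2),'z tilt',np.arccos(-R[2,2]))
t=binpt(.037,.046,.004+.0856); plan(t,Rt(180+YAW,TH))
# bin points in bin frame
p,d,P=cloud('w3'); fx=U*np.cos(TH)+Z3*np.sin(TH); fz=-U*np.sin(TH)+Z3*np.cos(TH)
q=P-O-.014*Z3; B=np.stack([q@fx,q@V,q@fz],-1)
S=cv2.cvtColor(p,cv2.COLOR_RGB2HSV)[...,1]
m=(d>0)&(S<60)&(abs(B[...,2]-.004)<.008)&(B[...,0]>.01)&(B[...,0]<.08)&(abs(B[...,1])<.067)
b=B[m]; c=np.linalg.lstsq(np.c_[b[:,:2],np.ones(len(b))],b[:,2],rcond=None)[0]; print('floor',len(b),c.round(4), np.median(b[:,2]).round(4))
for x0,x1 in ((-.07,-.02),(-.02,.025),(.02,.07)):
  k=b[(b[:,1]>x0)&(b[:,1]<x1)]; print(x0,len(k),np.percentile(k[:,1],[1,99]).round(4) if len(k) else '')
pp=(d>0)&(S>60)&(B[...,2]>.045)&(B[...,2]<.065)&(B[...,0]<.01)&(B[...,0]>-.02)&(abs(B[...,1])<.09)
k=B[pp]; print('panel top',len(k),np.percentile(k[:,0],[3,97]).round(4),np.percentile(k[:,1],[1,99]).round(4),np.median(k[:,2]).round(4))
E
```

```text
12.6 [ 0.17  0.25  2.08  0.45  0.33 -2.25] z tilt 0.5305416393612851
rot units [0.01 0.01 0.01] shift(final axes) [ 0.002 -0.     0.302] shift(now axes) [ 0.002 -0.     0.302]
floor 13034 [ 0.003  -0.0006  0.004 ] 0.0041
-0.07 5215 [-0.0657 -0.0276]
-0.02 5301 [-0.0195  0.0205]
0.02 2629 [0.0203 0.0668]
panel top 6007 [-0.009  -0.0013] [-0.0753  0.0791] 0.0545
```

View pics/w3.png

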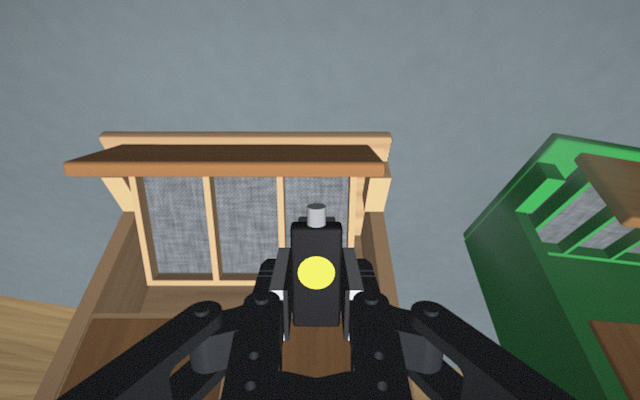

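Wrist view: the headshell lines up over the right-hand compartment, which spans x 285–350. The floor and panel fit the model within 1 mm. Lowering, with the last part slow.

Call:
{"name": "servo_tool", "arguments": {
  "moves": [
    {"dp": [0, 0.003, 0.09], "delta_rot": [0, 0, 0], "fingers": 0.1},
    {"dp": [0, 0, 0.09], "delta_rot": [0, 0, 0], "fingers": 0.1},
    {"dp": [0, 0, 0.07], "delta_rot": [0, 0, 0], "fingers": 0.1},
    {"dp": [0, 0, 0.02], "delta_rot": [0, 0, 0], "fingers": 0.1},
    {"dp": [0, 0, 0.01], "delta_rot": [0, 0, 0], "fingers": 0.1}
  ]
}}

```text
clock: 13.1
position: [0.5583, 0.2155, 0.1141]
ee_rot: [0.256, -0.216, 0.94, 0.059]
contact_force: [0.1, -0.0, 0.3]
width: 0.0207
gripper_force: 40.7
```

Call:
{"name": "servo_tool", "arguments": {
  "moves": [
    {"dp": [0, 0, 0.01], "delta_rot": [0, 0, 0], "fingers": 0.1},
    {"dp": [0, 0, 0.005], "delta_rot": [0, 0, 0], "fingers": 0.1},
    {"dp": [0, 0, 0], "delta_rot": [0, 0, 0], "fingers": 0.1}
  ]
}}

```text
clock: 13.4
position: [0.5596, 0.2161, 0.1113]
ee_rot: [0.256, -0.216, 0.94, 0.059]
contact_force: [-0.3, 0.7, -1.0]
width: 0.0207
gripper_force: 40.7
```

Predicted contact is at z 0.110, so about 1.5 mm is left. Continuing in small steps.

Call:
{"name": "servo_tool", "arguments": {
  "moves": [
    {"dp": [0, 0, 0.005], "delta_rot": [0, 0, 0], "fingers": 0.1},
    {"dp": [0, 0, 0], "delta_rot": [0, 0, 0], "fingers": 0.1}
  ]
}}

```text
clock: 13.6
position: [0.5601, 0.2163, 0.1103]
ee_rot: [0.256, -0.216, 0.941, 0.059]
contact_force: [-0.7, 0.1, 1.1]
width: 0.0206
gripper_force: 41.0
```

Call:
{"name": "servo_tool", "arguments": {
  "moves": [
    {"dp": [0, 0, 0.004], "delta_rot": [0, 0, 0], "fingers": 0.1},
    {"dp": [0, 0, 0], "delta_rot": [0, 0, 0], "fingers": 0.1}
  ]
}}

```text
clock: 13.8
position: [0.5604, 0.2165, 0.1099]
ee_rot: [0.256, -0.216, 0.94, 0.059]
contact_force: [-2.6, -2.2, 5.7]
width: 0.021
gripper_force: 41.4
```

Contact is felt (about 6 N, normal to the floor) at the predicted height. Opening a little and backing off along the floor normal.

Call:
{"name": "servo_tool", "arguments": {
  "moves": [
    {"dp": [0, 0, -0.002], "delta_rot": [0, 0, 0], "fingers": 0.3},
    {"dp": [0, 0, 0], "delta_rot": [0, 0, 0], "fingers": 0.38},
    {"dp": [0, 0, 0], "delta_rot": [0, 0, 0], "fingers": 0.4},
    {"dp": [0, 0, 0], "delta_rot": [0, 0, 0], "fingers": 0.4}
  ]
}}

```text
clock: 14.2
position: [0.5602, 0.2164, 0.1094]
ee_rot: [0.255, -0.216, 0.941, 0.059]
contact_force: [-0.9, 0.2, -0.4]
width: 0.0343
gripper_force: 0.0
```

Call:
{"name": "servo_tool", "arguments": {
  "moves": [
    {"dp": [0, 0, -0.05], "delta_rot": [0, 0, 0], "fingers": 0.4},
    {"dp": [0, 0, -0.1], "delta_rot": [0, 0, 0], "fingers": 0.4},
    {"dp": [0, 0, -0.15], "delta_rot": [0, 0, 0], "fingers": 0.4},
    {"dp": [0, 0, -0.15], "delta_rot": [0, 0, 0], "fingers": 0.4},
    {"dp": [0, 0, -0.15], "delta_rot": [0, 0, 0], "fingers": 0.4}
  ]
}}

```text
clock: 14.7
position: [0.5049, 0.1896, 0.2137]
ee_rot: [0.255, -0.216, 0.941, 0.059]
contact_force: [-0.2, 0.1, 0.5]
width: 0.0342
gripper_force: 0.0
```

```bash
python3 - <<'E'
from h import *
snap('wrist','w4'); p0,R,s=pose(); print(s['clock'],tray(p0),s['width'])
E
```

```text
14.75 [-0.07459317  0.0464847   0.21786568] 0.034183833991031455
```

View pics/w4.png

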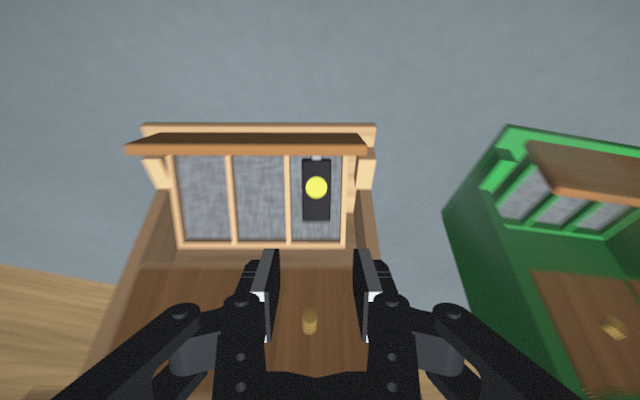

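Wrist view: the headshell stands upright and lengthwise in the yellow-side compartment, with its dot at (316,187) and its collar near the panel. Next I'll shut the fingers, reduce the lean to 0.3 rad so the gripper body stays clear of the deck, and go in front of the panel at mid-width.

Call:
{"name": "servo_tool", "arguments": {
  "moves": [
    {"dp": [0, 0, 0], "delta_rot": [0, 0.77, 0], "fingers": 0},
    {"dp": [0, 0, 0], "delta_rot": [0, 0.77, 0], "fingers": 0},
    {"dp": [0, 0, 0], "delta_rot": [0, 0.76, 0], "fingers": 0},
    {"dp": [0.085, -0.058, 0.115], "delta_rot": [0, 0, 0], "fingers": 0},
    {"dp": [0.085, -0.058, 0.115], "delta_rot": [0, 0, 0], "fingers": 0}
  ]
}}

```text
clock: 15.25
position: [0.5002, 0.1612, 0.1593]
ee_rot: [0.147, -0.222, 0.963, 0.033]
contact_force: [0.0, 0.1, 0.2]
width: -0.0003
gripper_force: 0.0
```

Call:
{"name": "servo_tool", "arguments": {
  "moves": [
    {"dp": [0.085, -0.058, 0.115], "delta_rot": [0, 0, 0], "fingers": 0},
    {"dp": [0.085, -0.058, 0.115], "delta_rot": [0, 0, 0], "fingers": 0},
    {"dp": [0, 0, 0], "delta_rot": [0, 0, 0], "fingers": 0},
    {"dp": [0, 0, 0], "delta_rot": [0, 0, 0], "fingers": 0}
  ]
}}

```text
clock: 15.65
position: [0.4922, 0.1317, 0.1049]
ee_rot: [0.145, -0.221, 0.964, 0.034]
contact_force: [-0.1, 0.6, -0.2]
width: -0.0004
gripper_force: 0.0
```

```bash
python3 - <<'E'
from h import *
p0,R,s=pose(); print(s['clock'],tray(p0).round(4),s['width'],s['qpos'].round(2))
f=lambda x,z:O+x*U+z*Z3
plan(f(-.066,.111),Rt(180+YAW,.3)); plan(f(-.040,.111),Rt(180+YAW,.3))
E
```

```text
15.65 [-1.112e-01 -1.000e-04  1.049e-01] -0.00037469442095563587 [ 0.06  0.3   2.12  0.26  0.46 -2.18]
rot units [ 0.01 -0.01  0.  ] shift(final axes) [-0.225  0.     0.038] shift(now axes) [-0.225  0.     0.037]
rot units [ 0.01 -0.01  0.  ] shift(final axes) [-0.349  0.     0.076] shift(now axes) [-0.349  0.     0.076]
```

Call:
{"name": "servo_tool", "arguments": {
  "moves": [
    {"dp": [-0.048, 0, 0.015], "delta_rot": [0, 0, 0], "fingers": 0},
    {"dp": [-0.048, 0, 0.015], "delta_rot": [0, 0, 0], "fingers": 0},
    {"dp": [-0.024, 0, 0.0075], "delta_rot": [0, 0, 0], "fingers": 0},
    {"dp": [-0.024, 0, 0.0075], "delta_rot": [0, 0, 0], "fingers": 0},
    {"dp": [-0.024, 0, 0.0075], "delta_rot": [0, 0, 0], "fingers": 0}
  ]
}}

```text
clock: 16.15
position: [0.5241, 0.1476, 0.1053]
ee_rot: [0.146, -0.222, 0.964, 0.034]
contact_force: [0.5, -0.7, -0.2]
width: 0.0001
gripper_force: 0.0
```

Call:
{"name": "servo_tool", "arguments": {
  "moves": [
    {"dp": [-0.024, 0, 0.0075], "delta_rot": [0, 0, 0], "fingers": 0},
    {"dp": [-0.024, 0, 0.0075], "delta_rot": [0, 0, 0], "fingers": 0},
    {"dp": [-0.024, 0, 0.0075], "delta_rot": [0, 0, 0], "fingers": 0}
  ]
}}

```text
clock: 16.45
position: [0.5374, 0.1538, 0.1049]
ee_rot: [0.146, -0.221, 0.964, 0.034]
contact_force: [-0.1, 0.6, 1.2]
width: -0.0001
gripper_force: 0.0
```

Call:
{"name": "servo_tool", "arguments": {
  "moves": [
    {"dp": [-0.024, 0, 0.0075], "delta_rot": [0, 0, 0], "fingers": 0},
    {"dp": [-0.024, 0, 0.0075], "delta_rot": [0, 0, 0], "fingers": 0}
  ]
}}

```text
clock: 16.65
position: [0.5427, 0.1576, 0.1033]
ee_rot: [0.141, -0.222, 0.964, 0.034]
contact_force: [-8.5, -3.9, 2.9]
width: 0.0002
gripper_force: 3.7
```

```bash
python3 - <<'E'
from h import *
p0,R,s=pose(); print(s['clock'],tray(p0).round(4),s['contact_force'])
E
```

```text
16.65 [-0.0545  0.0013  0.1033] [-8.49195686 -3.93373497  2.93127216]
```

Call:
{"name": "servo_tool", "arguments": {
  "moves": [
    {"dp": [-0.024, 0, 0.0075], "delta_rot": [0, 0, 0], "fingers": 0},
    {"dp": [-0.024, 0, 0.0075], "delta_rot": [0, 0, 0], "fingers": 0}
  ]
}}

```text
clock: 16.85
position: [0.551, 0.1618, 0.103]
ee_rot: [0.14, -0.222, 0.964, 0.034]
contact_force: [-11.5, -6.3, 4.5]
width: 0.0001
gripper_force: 5.7
```

Call:
{"name": "servo_tool", "arguments": {
  "moves": [
    {"dp": [-0.024, 0, 0.0075], "delta_rot": [0, 0, 0], "fingers": 0},
    {"dp": [0, 0, 0], "delta_rot": [0, 0, 0], "fingers": 0}
  ]
}}

```text
clock: 17.05
position: [0.5543, 0.164, 0.1024]
ee_rot: [0.139, -0.222, 0.964, 0.034]
contact_force: [-9.9, -4.4, 3.7]
width: -0.0001
gripper_force: 5.0
```

```bash
python3 - <<'E'
from h import *
p0,R,s=pose(); print(s['clock'],tray(p0).round(4),s['contact_force'],np.arccos(-R[2,2]))
snap('side','s5'); p,d,P=cloud('s5')
q=P-O; X=q@U;Y=q@V;Z=P[...,2];S=cv2.cvtColor(p,cv2.COLOR_RGB2HSV)[...,1]
m=(S>60)&(abs(Y)<.08)&(X<0.01)&(X>-.06)&(Z>.03)&(Z<.09); zt=np.percentile(Z[m],97); e=m&(Z>zt-.006)
print(m.sum(),zt,np.percentile(X[e],[5,50,95]))
cv2.imwrite('pics/s5c.png',cv2.resize(p[100:220,320:440,::-1],(600,600),interpolation=cv2.INTER_CUBIC))
E
```

```text
17.05 [-0.0412  0.002   0.1024] [-9.94725671 -4.40979963  3.72120804] 0.28718693582215554
165 0.06956196803440803 [-0.01719024 -0.01256739 -0.0083418 ]
```

Call:
{"name": "servo_tool", "arguments": {
  "moves": [
    {"dp": [-0.015, 0, 0.005], "delta_rot": [0, 0, 0], "fingers": 0},
    {"dp": [-0.01, 0, 0.003], "delta_rot": [0, 0, 0], "fingers": 0}
  ]
}}

```text
clock: 17.3
position: [0.5576, 0.1657, 0.1024]
ee_rot: [0.138, -0.223, 0.965, 0.034]
contact_force: [-17.3, -10.9, 13.1]
width: -0.0
gripper_force: 10.3
```

Call:
{"name": "servo_tool", "arguments": {
  "moves": [
    {"dp": [-0.01, 0, 0.003], "delta_rot": [0, 0, 0], "fingers": 0}
  ]
}}

```text
clock: 17.4
position: [0.5579, 0.166, 0.1021]
ee_rot: [0.136, -0.223, 0.965, 0.034]
contact_force: [-20.7, -14.4, 15.7]
width: 0.0
gripper_force: 13.1
```

Call:
{"name": "servo_tool", "arguments": {
  "moves": [
    {"dp": [-0.01, 0, 0.003], "delta_rot": [0, 0, 0], "fingers": 0}
  ]
}}

```text
clock: 17.5
position: [0.558, 0.1664, 0.1016]
ee_rot: [0.134, -0.224, 0.965, 0.034]
contact_force: [-25.0, -16.4, 15.1]
width: -0.0001
gripper_force: 14.3
```

```bash
python3 - <<'E'
from h import *
p0,R,s=pose(); print(s['clock'],tray(p0).round(4),s['contact_force'],np.arccos(-R[2,2]))
snap('side','s6'); p,d,P=cloud('s6')
q=P-O; X=q@U;Y=q@V;Z=P[...,2];S=cv2.cvtColor(p,cv2.COLOR_RGB2HSV)[...,1]
m=(S>60)&(abs(Y)<.08)&(X<0.01)&(X>-.06)&(Z>.03)&(Z<.09); zt=np.percentile(Z[m],97); e=m&(Z>zt-.006)
print(m.sum(),zt,np.percentile(X[e],[5,50,95]))
pw,_,_,_=snap('wrist','w6')
c=cv2.resize(p[110:220,330:430,::-1],(436,480),interpolation=cv2.INTER_CUBIC)
w=cv2.resize(pw[100:340,230:410,::-1],(360,480))
cv2.imwrite('pics/s6c.png',np.hstack([c,w]))
E
```

```text
17.5 [-0.0368  0.0025  0.1016] [-24.96096915 -16.42887943  15.08323723] 0.277064644353737
186 0.07071848332231921 [-0.01104585 -0.00630427 -0.0012884 ]
```

View pics/s6c.png

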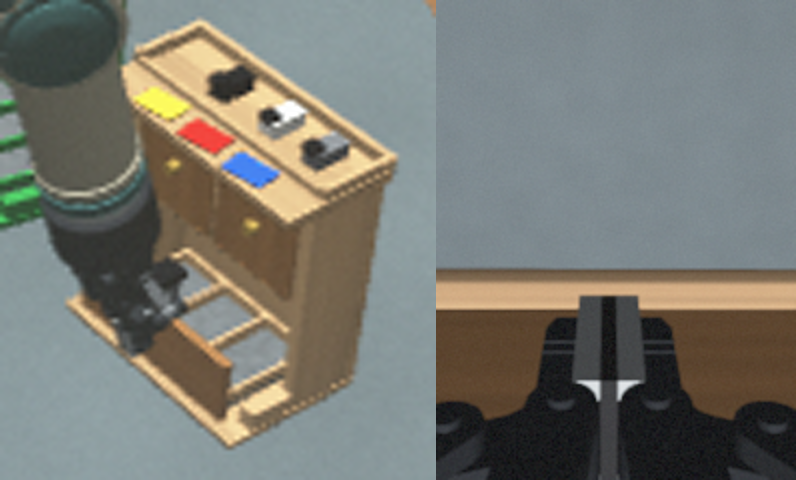

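The side crop shows the panel nearly upright: its mid-thickness top is at x −6 mm, against −4 mm when shut. The tip is pushing low on the panel, so I'll back off, raise it and push near the top for better leverage. I'll also look into the bin first.

Call:
{"name": "servo_tool", "arguments": {
  "moves": [
    {"dp": [0.06, 0, -0.018], "delta_rot": [0, 0, 0], "fingers": 0},
    {"dp": [0.1, 0, -0.03], "delta_rot": [0, 0, 0], "fingers": 0},
    {"dp": [-0.037, 0, -0.119], "delta_rot": [0, 0, 0], "fingers": 0},
    {"dp": [0, 0, 0], "delta_rot": [0, 0, 0], "fingers": 0}
  ]
}}

```text
clock: 18.0
position: [0.5401, 0.1542, 0.1321]
ee_rot: [0.149, -0.221, 0.963, 0.033]
contact_force: [0.8, -0.2, 0.7]
width: 0.0
gripper_force: 0.0
```

```bash
python3 - <<'E'
from h import *
p0,R,s=pose(); print(s['clock'],tray(p0).round(4),s['contact_force'],np.arccos(-R[2,2]))
for f in ('side','wrist'):
  snap(f,f+'7'); p,d,P=cloud(f+'7')
  q=P-O; X=q@U;Y=q@V;Z=P[...,2];S=cv2.cvtColor(p,cv2.COLOR_RGB2HSV)[...,1]
  m=(S>60)&(abs(Y)<.078)&(abs(Y)>.03)&(X<0.01)&(X>-.06)&(Z>.03)&(Z<.09)
  if m.sum()<30: print(f,'few');continue
  zt=np.percentile(Z[m],97); e=m&(Z>zt-.006)
  print(f,m.sum(),zt,np.percentile(X[e],[5,50,95]))
plan(O-.036*U+.125*Z3,Rt(180+YAW,.3))
E
```

```text
18.0 [-0.0583 -0.0006  0.1321] [ 0.83651851 -0.1816968   0.65344978] 0.3061359745942626
side 130 0.06919091484580894 [-0.00951511 -0.00617804 -0.00112956]
wrist 9242 0.0684486497436312 [-0.00932223 -0.00806808 -0.00308317]
rot units [-0.    0.03  0.01] shift(final axes) [-0.102  0.001  0.059] shift(now axes) [-0.102  0.001  0.059]
```

Call:
{"name": "servo_tool", "arguments": {
  "moves": [
    {"dp": [-0.05, 0, 0.04], "delta_rot": [0, 0, 0], "fingers": 0},
    {"dp": [-0.03, 0, 0.012], "delta_rot": [0, 0, 0], "fingers": 0},
    {"dp": [-0.015, 0, 0.005], "delta_rot": [0, 0, 0], "fingers": 0}
  ]
}}

```text
clock: 18.4
position: [0.5574, 0.1637, 0.1229]
ee_rot: [0.144, -0.222, 0.964, 0.033]
contact_force: [-5.5, -5.3, 4.8]
width: -0.0
gripper_force: 3.7
```

Call:
{"name": "servo_tool", "arguments": {
  "moves": [
    {"dp": [-0.01, 0, 0.003], "delta_rot": [0, 0, 0], "fingers": 0},
    {"dp": [-0.01, 0, 0.003], "delta_rot": [0, 0, 0], "fingers": 0}
  ]
}}

```text
clock: 18.6
position: [0.5578, 0.1643, 0.1223]
ee_rot: [0.141, -0.223, 0.964, 0.033]
contact_force: [-11.9, -10.5, 8.5]
width: 0.0001
gripper_force: 7.5
```

Call:
{"name": "servo_tool", "arguments": {
  "moves": [
    {"dp": [-0.01, 0, 0.003], "delta_rot": [0, 0, 0], "fingers": 0},
    {"dp": [0, 0, 0], "delta_rot": [0, 0, 0], "fingers": 0}
  ]
}}

```text
clock: 18.8
position: [0.5578, 0.1647, 0.1219]
ee_rot: [0.139, -0.223, 0.964, 0.033]
contact_force: [-12.2, -10.3, 8.5]
width: -0.0001
gripper_force: 7.8
```

The force climbs while the tip stays put, at well above the hinge's resistance, so the bin is against its stop. Backing off and checking.

Call:
{"name": "servo_tool", "arguments": {
  "moves": [
    {"dp": [0.05, 0, -0.015], "delta_rot": [0, 0, 0], "fingers": 0},
    {"dp": [0.15, 0, -0.05], "delta_rot": [0, 0, 0], "fingers": 0},
    {"dp": [0.18, 0, -0.06], "delta_rot": [0, 0, 0], "fingers": 0},
    {"dp": [0, 0, -0.18], "delta_rot": [0, 0, 0], "fingers": 0},
    {"dp": [0, 0, -0.15], "delta_rot": [0, 0, 0], "fingers": 0}
  ]
}}

```text
clock: 19.3
position: [0.4721, 0.1225, 0.1885]
ee_rot: [0.144, -0.221, 0.964, 0.034]
contact_force: [1.3, -1.2, 1.3]
width: -0.0001
gripper_force: 0.0
```

Call:
{"name": "servo_tool", "arguments": {
  "moves": [
    {"dp": [0, 0, 0], "delta_rot": [0, 0, 0], "fingers": 0},
    {"dp": [0, 0, 0], "delta_rot": [0, 0, 0], "fingers": 0}
  ]
}}

```text
clock: 19.5
position: [0.4743, 0.123, 0.1894]
ee_rot: [0.147, -0.221, 0.964, 0.033]
contact_force: [-0.9, 1.2, -0.3]
width: 0.0001
gripper_force: 0.0
```

```bash
python3 - <<'E'
from h import *
p0,R,s=pose(); print(s['clock'],tray(p0).round(4),s['contact_force'])
ims={}
for f in ('side','wrist'):
  snap(f,f+'8'); p,d,P=cloud(f+'8'); ims[f]=p
  q=P-O; X=q@U;Y=q@V;Z=P[...,2];S=cv2.cvtColor(p,cv2.COLOR_RGB2HSV)[...,1]
  m=(S>60)&(abs(Y)<.078)&(X<0.01)&(X>-.06)&(Z>.03)&(Z<.09)
  zt=np.percentile(Z[m],97); e=m&(Z>zt-.006)
  print(f,m.sum(),zt,np.percentile(X[e],[5,50,95]))
  fl=(S<60)&(d>0)&(X>.01)&(X<.08)&(Y>-.066)&(Y<.015)&(Z>.005)&(Z<.04)
  if fl.sum()>50: print('floor slope',np.polyfit(X[fl],Z[fl],1),fl.sum())
c=cv2.resize(ims['side'][110:220,330:430,::-1],(364,400),interpolation=cv2.INTER_CUBIC)
w=cv2.resize(ims['wrist'][:,:,::-1],(436,273)); w=np.vstack([w,np.zeros((127,436,3),np.uint8)])
cv2.imwrite('pics/f8.png',np.hstack([c,w]))
E
```

```text
19.5 [-1.311e-01 -1.000e-04  1.894e-01] [-0.94733015  1.16520552 -0.26436755]
side 390 0.07110101539191646 [-0.01000667 -0.00524915 -0.00075973]
floor slope [-0.02682711  0.01945854] 174
wrist 3900 0.06471767425666099 [-0.00931628 -0.00832034 -0.00736463]
```

View pics/f8.png

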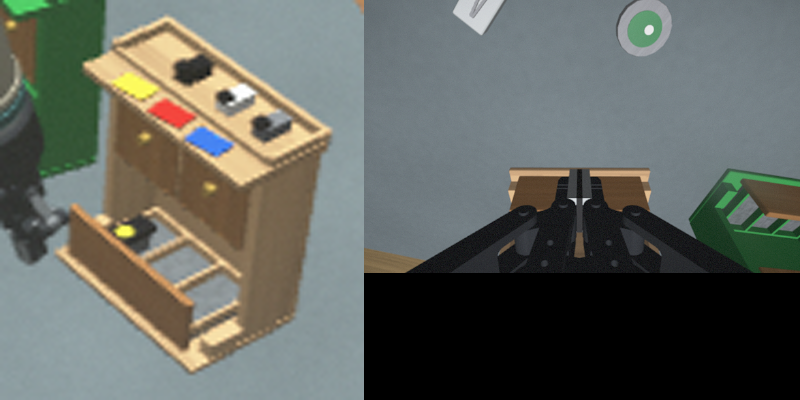

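The bin is shut, with its floor level and panel upright. The headshell stands in the yellow compartment, dot up, and the robot touches nothing.

```bash
python3 -c "from rig import manip; print(manip.sign_off())"
```

```text
the job is handed in; nothing more can be done
None
```

The headshell is standing cartridge down and lengthwise in the yellow-label compartment, the bin is shut, the arm never touched the saucer, level or tweezer case, and the job was handed in at about 19.6 s of the 51 s allowed; no verdict came back.

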